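Put the blender's small parts away in their caddy

TASK

Put the blender's four small parts away in the grey caddy, each in the bin of its own colour: the red gasket ring, the black blade unit, the blue measuring cap and the yellow drive coupling, each set down (not dropped), right way up and flat on its bin's floor, wholly inside the lip. Leave the plain red jar lid and the plain black pan-lid knob lying where they are.

Things in the scene. Friction and masses are not known exactly. Their poses are not given: they have to be found in the camera images.
- gasket: blender's red silicone gasket: a ring, outside diameter 58 mm, hole 40 mm, 16 mm high, 30 to 55 g. Behaves as a rigid part; take it across its outside. Origin: centre of its underside; z is its axis, up. Stands on the counter right way up at the start, at any yaw
- blade_unit: blender's blade unit: black round collar 56 mm across and 18 mm high, with a hub and a four-armed steel blade cross above it (arms reach 20 mm from the axis, top 37 mm above the underside). Take it by the collar, 60 to 130 g. Origin: centre of its underside; z is its axis, up. Stands on the counter right way up at the start, at any yaw
- cap: blender's blue measuring cap: flange 56 mm across and 8 mm high, above it a plain round body about 39 mm across to 34 mm height; solid top. Take it by the body, 35 to 70 g. Origin: centre of its underside; z is its axis, up. Stands on the counter right way up at the start, at any yaw
- coupling: blender's yellow drive coupling: six-toothed wheel 56 mm across the teeth and 10 mm high, with a round stub 26 mm across from there to 30 mm height. Take it by the stub, 35 to 70 g. Origin: centre of its underside; z is its axis, up. Stands on the counter right way up at the start, at any yaw
- jar_lid: look-alike that does not belong to the blender: plain red lid of a preserving jar, solid disc without a hole, 58 mm across, 14 mm high. Origin: centre of its underside; z is its axis, up. Stands on the counter right way up at the start, at any yaw
- pan_knob: look-alike that does not belong to the blender: plain black round pan-lid knob without blades, foot 36 mm, widest 50 mm, 32 mm high. Origin: centre of its underside; z is its axis, up. Stands on the counter right way up at the start, at any yaw
- bin_red: square red bin, fixed in the caddy: outside 92 mm, inside 84 mm square, floor 2 mm thick, lip 4 mm above that floor. Origin: centre of its underside, 3 mm over the counter; x, y along its sides, z up. The four bins lie 2 by 2, centres 112 mm apart, in any arrangement, in a fixed flat grey caddy 236 mm square whose rim is 8 mm high. Bin sides are parallel to the caddy's
- bin_black: square black bin, fixed in the caddy: outside 92 mm, inside 84 mm square, floor 2 mm thick, lip 4 mm above that floor. Origin: centre of its underside, 3 mm over the counter; x, y along its sides, z up. The four bins lie 2 by 2, centres 112 mm apart, in any arrangement, in a fixed flat grey caddy 236 mm square whose rim is 8 mm high. Bin sides are parallel to the caddy's
- bin_blue: square blue bin, fixed in the caddy: outside 92 mm, inside 84 mm square, floor 2 mm thick, lip 4 mm above that floor. Origin: centre of its underside, 3 mm over the counter; x, y along its sides, z up. The four bins lie 2 by 2, centres 112 mm apart, in any arrangement, in a fixed flat grey caddy 236 mm square whose rim is 8 mm high. Bin sides are parallel to the caddy's
- bin_yellow: square yellow bin, fixed in the caddy: outside 92 mm, inside 84 mm square, floor 2 mm thick, lip 4 mm above that floor. Origin: centre of its underside, 3 mm over the counter; x, y along its sides, z up. The four bins lie 2 by 2, centres 112 mm apart, in any arrangement, in a fixed flat grey caddy 236 mm square whose rim is 8 mm high. Bin sides are parallel to the caddy's
Things that resemble listed ones, but are neither listed nor needed, are in the scene too. There is more than one size of the cap; the job needs the middle-sized.

How it is judged:
At the end, for the whole second after the job is handed in: Each part is at rest, flat (tilt under 0.06 rad, underside within 2.5 mm of the floor) in the bin of its colour, its centre within 14.5 mm (gasket) or 15.5 mm (others) of the bin's centre along each side; jar lid and knob are at rest within 25 mm of where they began (x of gasket in the frame of bin_red between -0.0145 and 0.0145 m and y of gasket in the frame of bin_red between -0.0145 and 0.0145 m and z of gasket in the frame of bin_red between 0 and 0.0045 m and angle between each of gasket, blade_unit, cap, coupling's own z axis and vertical below 0.06 rad and linear speed of each of gasket, blade_unit, cap, coupling, jar_lid, pan_knob below 0.02 m/s and x of blade_unit in the frame of bin_black between -0.0155 and 0.0155 m and y of blade_unit in the frame of bin_black between -0.0155 and 0.0155 m and z of blade_unit in the frame of bin_black between 0 and 0.0045 m and x of cap in the frame of bin_blue between -0.0155 and 0.0155 m and y of cap in the frame of bin_blue between -0.0155 and 0.0155 m and z of cap in the frame of bin_blue between 0 and 0.0045 m and x of coupling in the frame of bin_yellow between -0.0155 and 0.0155 m and y of coupling in the frame of bin_yellow between -0.0155 and 0.0155 m and z of coupling in the frame of bin_yellow between 0 and 0.0045 m and distance of each of jar_lid, pan_knob from where it was at the start of the episode below 0.025 m); the robot touches nothing.
It fails at once if the red jar lid or the black pan-lid knob is moved by more than 25 mm (distance of any of jar_lid, pan_knob from where it was at the start of the episode above 0.025 m).
It fails at once if a blender part is dropped or thrown (moves faster than 0.7 m/s while the fingers do not hold it) ((linear speed of gasket above 0.7 m/s and contact force between the fingers and gasket below 0.05 N) or (linear speed of blade_unit above 0.7 m/s and contact force between the fingers and blade_unit below 0.05 N) or (linear speed of cap above 0.7 m/s and contact force between the fingers and cap below 0.05 N) or (linear speed of coupling above 0.7 m/s and contact force between the fingers and coupling below 0.05 N)).
It also fails if it takes over 83 s, if anything falls off the work surface, if the arm or the gripper's body presses on something with over 40 N, if the wrist force passes 120 N, or if a joint passes its speed limit or range.

ROBOT

A 6-joint arm with a two-finger parallel gripper is mounted at the origin on the work surface. World frame = base frame: x ahead of the robot, y to its left, z up, the work surface at z = 0. Lengths are in m, angles in rad, forces in N, time in s.
With the tool pointing down it reaches from about 0.325 to 0.75 m from the base axis. Payload 7.6 kg.
Tool frame: the origin (TCP) lies at the very end of the fingers, on their centre line; the grasp point (between the pads) lies 19 mm behind it (manip.hold_point_z is the distance from the TCP to the grasp point, in m); z points along the fingers, y is the line along which they close (so a half turn about z gives the same grasp; the last joint's range is limited). The gripper opens to 85 mm and grips with 20 to 120 N. Pads are 22 mm wide; open, the fingers measure 114 mm over their backs; the gripper's body (76 mm by 85 mm) begins 54 mm behind the grasp point. The pads swing forward as they close: fully open they stand 13 mm farther back than shut.
Start: joints at [1.212, 0.052, 1.401, -0, 1.689, -0.07], TCP at [0.15, 0.503, 0.231] pointing down, gripper open.
Joint ranges: [-2.9, 2.9], [-0.91, 2.17], [0.12, 2.37], [-1.06, 4.2], [0.26, 2.73], [-2.93, 2.93]. Speed limits (rad/s): [2.57, 2.57, 3.01, 3.14, 3.14, 3.14].

INTERFACE

Orientations are given as a rotation vector (axis times angle).
In Python, from plant import manip gives the robot as it stands.
- The arm moves only by the tool apply_moves, never from a script. Its argument "targets" is a list of rows, each an object with "rotation": the turn, a rotation vector about the tool's x, y, z in degrees, a list of three; "translation": the shift along the tool's x, y, z in cm, a list of three; "jaw": the finger opening in cm, from 0 to 8.54. A call has 1 to 10 rows; each row shifts and turns the commanded pose from where the row before left it, along the tool's axes as they then stand; what a row does not reach is not made up. A row lasts 1/12 s, in which the tool goes at most 41.7 mm and 7.16 degrees, less where a joint would pass 70% of its speed; a pose out of reach is approached as far as the arm can. A call is refused whole if a number of a shift passes 4.17 or a number of a turn 7.16, either way. A call with a gripper value outside its range is refused whole. The fingers move at their own pace and stop on an object; the grip force is fixed at half the most. Time passes only in rows, so rows that do not move let the fingers close. It gives the time, the measured TCP pose, the force, the opening and the grip force at its end, in the units of the state.
- manip.sense(): the state, without advancing time (a new reading comes with each control period).
- manip.snapshot(name): name is "scene" or "top" or "wrist"; returns (picture, depth): 384x512x3 uint8, red, green, blue; 384x512 float32, m along the optical axis (not along the pixel's ray), 0 where there is no reading.
- manip.camera_model(name): a dict with "fov_y" (degrees; the focal length in pixels is half the picture's height over the tangent of half this angle, whatever the lens; pixels are square), "cx", "cy" (the principal point, pixels), "origin" and "rotation" of the camera in the world. Camera axes: x right, y up, looking along -z (the intrinsics and any distortion apply to the point x, -y, -z); pixel columns grow to the right and rows downward; lengths in m; the calibration is good to about 2 mm. The wrist camera is an equidistant fisheye: a pixel r from the principal point sees the ray r / f radians off the axis. A picture is of the moment at which its call begins: read the wrist's pose just before it. camera_model takes no time and is no camera call; for the wrist camera it gives the pose at the moment of the call.
- manip.close_job(): hands the job in; it is judged then, once.
Trained networks look in the newest picture that a camera, given by its name, has taken for a name from the list of things; names that differ only in an ending like _2 or _b are one class to them, and where a whole thing is asked for, a point or a joint stands for the part that bears it (a point fixed in the world has none). Each returns a list of dicts, best first, with "p" (0 to 1); they miss things now and then, are a little off and sometimes report something else, mostly with a low value. They report only what shows in the picture. A call takes as long as a camera call. They do not tell look-alikes from the thing itself.
- manip.masks_of(thing, camera): "mask" (384x512 bool, what is visible of it) and "location" ([column, row] in pixels, amid what is visible of it).
- manip.place_of(thing, camera): "location" ([column, row] in pixels: a listed point, or the origin of a listed thing).
The state is a dict: "time_s": time; "q": joint angles; "joint_vel": joint speeds; "tau": joint torques, N m; "eef_pos": TCP position; "ee_rot": TCP orientation; "ft_force": force on the tool from outside, world axes, zero at the start; "ft_torque": the same for the moment, N m; "finger_gap": opening from 0.0 (shut) to 1.0 (fully open); "gripper_force": force on a finger pad.
Only numpy, scipy, OpenCV 4.12 (cv2) and the standard library are available. Lean on these libraries where they do the work, as an engineer would, in place of code of your own. Each camera call takes 0.05 s, during which the arm holds its last target. There are 200 camera calls.

## Working session

There is one attempt and no reset: what is moved stays moved. The work goes in short steps, Python scripts to look and compute and a tool call to move; the robot and the scene stay as the last step left them, time stands still between calls to the robot, and variables do not carry over. Pictures are saved under pics/ and viewed, at most 14 in all, crops included, and the job is handed in when it is done.

Besides the shell and the picture viewer there is one more tool, called after "Emit:" as name([rows], argument=value, ...), one row to a line, values as JSON. apply_moves: Moves the arm, as the interface text tells. Its arguments: {"type":"object","properties":{"targets":{"type":"array"}},"required":["targets"]}

```bash
mkdir -p pics; ls; cat > h.py <<'E'
import numpy as np,cv2
from plant import manip
def save(n,img): cv2.imwrite('pics/'+n,img[:,:,::-1])
E
python3 - <<'E'
from h import *
for c in ['scene','top']:
    p,d=manip.snapshot(c); save(c+'0.png',p); np.savez('/tmp/'+c,p=p,d=d)
    m=manip.camera_model(c);print(c,m)
s=manip.sense();print({k:np.round(v,3) for k,v in s.items()},manip.hold_point_z)
E
```

```text
pics
scene {'fov_y': 55.058477916996715, 'cx': 254.7163861093164, 'cy': 189.5240162922701, 'origin': array([ 0.86426078, -0.5641773 ,  0.62650968]), 'rotation': array([0.772803  , 0.22096249, 0.50332937])}
top {'fov_y': 49.508655559261314, 'cx': 249.33416722865994, 'cy': 193.09633333987543, 'origin': array([ 0.3886984 , -0.0369881 ,  1.22645559]), 'rotation': array([ 0.09745263, -0.12051058, -1.584758  ])}
{'time_s': np.float64(0.1), 'q': array([ 1.212,  0.053,  1.402, -0.   ,  1.689, -0.07 ]), 'joint_vel': array([-0.002, -0.   , -0.003, -0.   ,  0.001,  0.001]), 'tau': array([ 1.0000e-03, -3.8258e+01, -3.6099e+01, -0.0000e+00,  5.0000e-03,
        0.0000e+00]), 'eef_pos': array([0.149, 0.503, 0.231]), 'ee_rot': array([-4.520e-01, -3.109e+00,  2.000e-03]), 'ft_force': array([0.18 , 0.42 , 0.251]), 'ft_torque': array([0.007, 0.023, 0.017]), 'gripper_force': np.float64(0.0), 'finger_gap': np.float64(0.999)} 0.0187
```

View pics/top0.png

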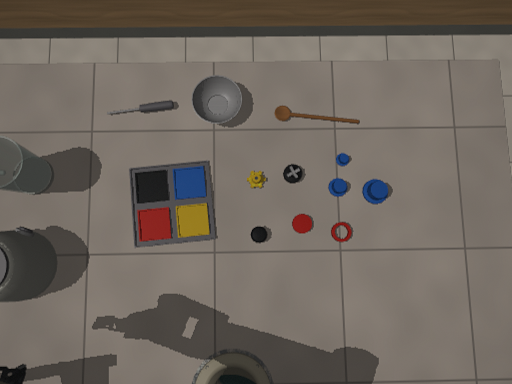

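View pics/scene0.png

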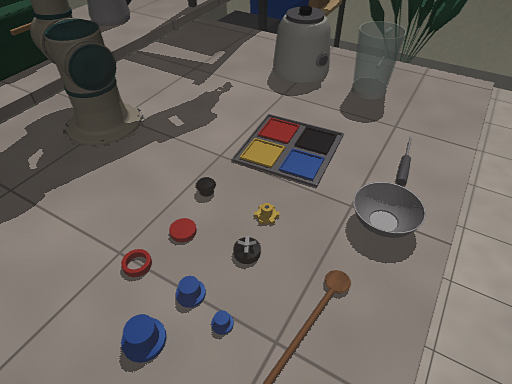

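Top view:
- Gasket ring with hole (342,232); plain red lid (302,223), no hole.
- Blade unit with cross (293,173); plain knob (259,234).
- Coupling (257,179).
- Caps: (343,159) small, (339,187) middle, (376,191) large. The middle one is at (339,187).
- Bins: black (152,186), blue (190,183), red (155,224), yellow (193,220).

Next I measure from both views.

```bash
cat >> h.py <<'E'
from scipy.spatial.transform import Rotation as R
def cloud(d,m):
    h,w=d.shape;f=h/2/np.tan(np.radians(m['fov_y'])/2)
    c,r=np.meshgrid(np.arange(w),np.arange(h))
    P=np.stack([(c-m['cx'])/f*d,-(r-m['cy'])/f*d,-d],-1)
    return P@R.from_rotvec(m['rotation']).as_matrix().T+m['origin']
def cols(p):
    H=cv2.cvtColor(p,cv2.COLOR_RGB2HSV).astype(int);h,s,v=H[...,0],H[...,1],H[...,2]
    return dict(red=((h<8)|(h>172))&(s>150)&(v>60),blue=(h>100)&(h<125)&(s>150)&(v>50),yellow=(h>20)&(h<32)&(s>150)&(v>80),black=(v<45))
E
python3 - <<'E'
from h import *
for c in ['top','scene']:
    z=np.load('/tmp/'+c+'.npz');p,d=z['p'],z['d'];X=cloud(d,manip.camera_model(c))
    print(c,'counter z',np.round(np.median(X[...,2][(X[...,0]>.3)&(X[...,0]<.7)&(abs(X[...,1])<.4)&(d>0)]),4))
    for k,m in cols(p).items():
        m=m&(d>0)&(X[...,0]>.25)&(X[...,0]<.7)&(abs(X[...,1])<.45)&(X[...,2]<.08)
        n,L,S,C=cv2.connectedComponentsWithStats(m.astype(np.uint8),connectivity=8)
        for i in range(1,n):
            if S[i,4]<40: continue
            Q=X[(L==i)]; 
            q=np.percentile(Q,[2,98],axis=0)
            T=Q[Q[:,2]>q[1,2]-.006]
            print(k,S[i,4],C[i].round(),'mid',q.mean(0)[:2].round(3),'ext',(q[1]-q[0])[:2].round(3),'ztop',q[1,2].round(3),'topmid',((T.max(0)+T.min(0))/2)[:2].round(3),np.ptp(T,axis=0)[:2].round(3))
for i,(n,b) in enumerate([('scene',(120,215,270,370)),('top',(235,145,400,250))]):
    p=np.load('/tmp/'+n+'.npz')['p'];save(n+'crop.png',cv2.resize(p[b[1]:b[3],b[0]:b[2]],None,fx=4 if i else 3.8,fy=4 if i else 3.8,interpolation=cv2.INTER_CUBIC))
E
```

```text
top counter z -0.0007
red 972 [154. 224.] mid [0.472 0.224] ext [0.087 0.088] ztop 0.01 topmid [0.472 0.224] [0.093 0.095]
red 298 [302. 223.] mid [ 0.467 -0.208] ext [0.051 0.053] ztop 0.017 topmid [ 0.467 -0.208] [0.053 0.053]
red 161 [341. 232.] mid [ 0.439 -0.321] ext [0.052 0.053] ztop 0.019 topmid [ 0.439 -0.322] [0.052 0.055]
blue 116 [342. 159.] mid [ 0.656 -0.335] ext [0.028 0.03 ] ztop 0.028 topmid [ 0.656 -0.338] [0.024 0.025]
blue 930 [189. 182.] mid [0.593 0.122] ext [0.087 0.088] ztop 0.01 topmid [0.593 0.122] [0.093 0.095]
blue 245 [337. 187.] mid [ 0.573 -0.316] ext [0.048 0.044] ztop 0.036 topmid [ 0.572 -0.32 ] [0.036 0.036]
blue 445 [374. 191.] mid [ 0.558 -0.422] ext [0.063 0.052] ztop 0.048 topmid [ 0.558 -0.428] [0.05  0.044]
yellow 197 [256. 179.] mid [ 0.601 -0.077] ext [0.045 0.047] ztop 0.031 topmid [ 0.6   -0.076] [0.025 0.024]
yellow 972 [192. 220.] mid [0.482 0.113] ext [0.087 0.088] ztop 0.01 topmid [0.482 0.112] [0.093 0.097]
black 182 [292. 174.] mid [ 0.614 -0.185] ext [0.05 0.05] ztop 0.023 topmid [ 0.613 -0.186] [0.051 0.048]
black 961 [151. 186.] m
[... 774 characters left out ...]
ext [0.033 0.026] ztop 0.025 topmid [ 0.657 -0.339] [0.024 0.024]
blue 891 [145. 331.] mid [ 0.565 -0.424] ext [0.055 0.05 ] ztop 0.047 topmid [ 0.559 -0.429] [0.048 0.043]
yellow 710 [262. 152.] mid [0.481 0.111] ext [0.09 0.09] ztop 0.01 topmid [0.48  0.112] [0.097 0.099]
yellow 116 [269. 210.] mid [ 0.6   -0.073] ext [0.045 0.037] ztop 0.03 topmid [ 0.599 -0.077] [0.024 0.024]
black 725 [316. 140.] mid [0.583 0.232] ext [0.09  0.093] ztop 0.009 topmid [0.582 0.239] [0.098 0.114]
black 228 [205. 187.] mid [ 0.438 -0.085] ext [0.038 0.038] ztop 0.032 topmid [ 0.437 -0.085] [0.04 0.04]
black 257 [243. 255.] mid [ 0.617 -0.198] ext [0.05  0.032] ztop 0.023 topmid [ 0.616 -0.201] [0.052 0.028]
```

View pics/topcrop.png

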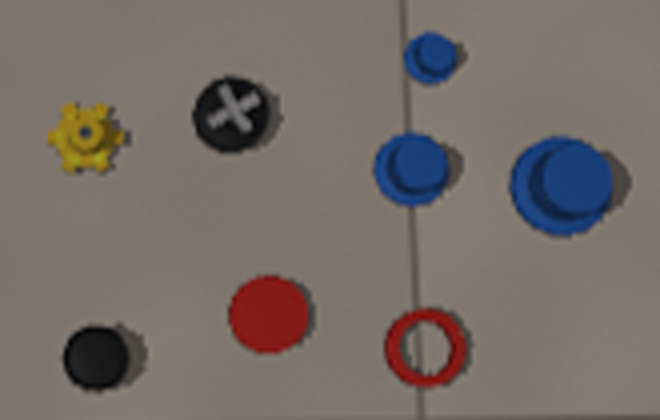

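The crop confirms the ring with a hole at (342,232), the cross blade at (293,173) and the middle cap at (339,187). The middle cap's body is about 37 mm across and its top is at 35 mm. Heights from both views match the text.

I will turn the closing axis to the bin diagonal (about 50°) and go to the coupling first.

Emit:
apply_moves([
  {"rotation": [0, 0, 5.85], "translation": [0, 0, 0], "jaw": 5},
  {"rotation": [0, 0, 5.85], "translation": [0, 0, 0], "jaw": 5},
  {"rotation": [0, 0, 5.85], "translation": [0, 0, 0], "jaw": 5},
  {"rotation": [0, 0, 5.85], "translation": [0, 0, 0], "jaw": 5},
  {"rotation": [0, 0, 0], "translation": [-3.8, -0.8, 0], "jaw": 5},
  {"rotation": [0, 0, 0], "translation": [-3.8, -0.8, 0], "jaw": 5},
  {"rotation": [0, 0, 0], "translation": [-3.8, -0.8, 0], "jaw": 5},
  {"rotation": [0, 0, 0], "translation": [-3.8, -0.8, 0], "jaw": 5},
  {"rotation": [0, 0, 0], "translation": [-3.8, -0.8, 0], "jaw": 5},
  {"rotation": [0, 0, 0], "translation": [-3.8, -0.8, 0], "jaw": 5},
])

```text
time_s: 0.93
eef_pos: [0.294, 0.3184, 0.231]
ee_rot: [-1.072, -2.953, 0.0]
ft_force: [0.9, 0.5, -0.2]
finger_gap: 0.586
gripper_force: 0.0
```

```bash
cat > g.py <<'E'
import sys
from h import *
def go(*t):
    s=manip.sense();r=R.from_rotvec(s['ee_rot']);M=r.as_matrix()
    d=(np.array(t)-s['eef_pos'])*100
    print('t',round(s['time_s'],2),'pos',s['eef_pos'].round(4),'yaw_y',np.degrees(np.arctan2(M[1,1],M[0,1])).round(2),'toolz',M[:,2].round(3),'gap',round(float(s['finger_gap'])*8.54,2),'F',round(float(s['gripper_force']),1),'ft',s['ft_force'].round(1))
    dt=M.T@d; n=np.ceil(np.linalg.norm(dt)/4.1); print('tool cm',dt.round(2),'rows',n,'each',(dt/n).round(2))
if __name__=='__main__': go(*map(float,sys.argv[1:4]))
E
python3 g.py .600 -.077 .10
```

```text
t 0.93 pos [0.294  0.3184 0.231 ] yaw_y 50.08 toolz [-0. -0. -1.] gap 5.0 F 0.0 ft [ 0.9  0.5 -0.2]
tool cm [-48.84 -10.68  13.1 ] rows 13.0 each [-3.76 -0.82  1.01]
```

Emit:
apply_moves([
  {"rotation": [0, 0, 0], "translation": [-3.76, -0.82, 1.0], "jaw": 5},
  {"rotation": [0, 0, 0], "translation": [-3.76, -0.82, 1.0], "jaw": 5},
  {"rotation": [0, 0, 0], "translation": [-3.76, -0.82, 1.0], "jaw": 5},
  {"rotation": [0, 0, 0], "translation": [-3.76, -0.82, 1.0], "jaw": 5},
  {"rotation": [0, 0, 0], "translation": [-3.76, -0.82, 1.0], "jaw": 5},
  {"rotation": [0, 0, 0], "translation": [-3.76, -0.82, 1.0], "jaw": 5},
  {"rotation": [0, 0, 0], "translation": [-3.76, -0.82, 1.0], "jaw": 5},
  {"rotation": [0, 0, 0], "translation": [-3.76, -0.82, 1.0], "jaw": 5},
  {"rotation": [0, 0, 0], "translation": [-3.76, -0.82, 1.0], "jaw": 5},
  {"rotation": [0, 0, 0], "translation": [-3.76, -0.82, 1.0], "jaw": 5},
])

```text
time_s: 1.77
eef_pos: [0.5297, 0.014, 0.1304]
ee_rot: [-1.073, -2.952, 0.0]
ft_force: [1.3, 1.1, 0.1]
finger_gap: 0.586
gripper_force: 0.0
```

Emit:
apply_moves([
  {"rotation": [0, 0, 0], "translation": [-3.76, -0.82, 1.0], "jaw": 5},
  {"rotation": [0, 0, 0], "translation": [-3.76, -0.82, 1.0], "jaw": 5},
  {"rotation": [0, 0, 0], "translation": [-3.76, -0.82, 1.0], "jaw": 5},
  {"rotation": [0, 0, 0], "translation": [0, 0, 0], "jaw": 5},
])

```text
time_s: 2.1
eef_pos: [0.6002, -0.0805, 0.096]
ee_rot: [-1.078, -2.945, 0.004]
ft_force: [-0.7, -0.2, -1.1]
finger_gap: 0.585
gripper_force: 0.0
```

```bash
cat >> h.py <<'E'
def wrist(name=None):
    # pixels -> world points on fisheye (depth along axis)
    m=manip.camera_model('wrist');p,d=manip.snapshot('wrist')
    h,w=d.shape;f=h/2/np.tan(np.radians(m['fov_y'])/2)
    c,r=np.meshgrid(np.arange(w),np.arange(h));u=c-m['cx'];v=r-m['cy'];q=np.hypot(u,v)+1e-9
    t=np.tan(np.minimum(q/f,1.5))
    X=np.stack([u/q*t*d,-v/q*t*d,-d],-1)@R.from_rotvec(m['rotation']).as_matrix().T+m['origin']
    if name: save(name,p)
    return p,d,X
def blobs(p,d,X,zmin=.012):
    for k,m in cols(p).items():
        m=m&(d>0)&(X[...,2]>zmin)&(X[...,2]<.06)
        n,L,S,C=cv2.connectedComponentsWithStats(m.astype(np.uint8))
        for i in range(1,n):
            if S[i,4]<150: continue
            Q=X[L==i];zt=np.percentile(Q[:,2],98);T=Q[Q[:,2]>zt-.005];a,b=np.percentile(T,[1,99],axis=0)
            print(k,C[i].round(),S[i,4],'z',zt.round(3),'topmid',((a+b)/2)[:2].round(4),'ext',(b-a)[:2].round(3))
E
python3 - <<'E'
from h import *; from g import go
go(.6,-.077,.013)
blobs(*wrist('w1.png'))
E
```

```text
t 2.1 pos [ 0.6002 -0.0805  0.096 ] yaw_y 49.78 toolz [-0.006 -0.    -1.   ] gap 4.99 F 0.0 ft [-0.7 -0.2 -1.1]
tool cm [0.2  0.29 8.3 ] rows 3.0 each [0.07 0.1  2.77]
red [ 63. 179.] 2088 z 0.016 topmid [ 0.4686 -0.2068] ext [0.052 0.053]
red [ 11. 230.] 334 z 0.018 topmid [ 0.4468 -0.3183] ext [0.044 0.05 ]
blue [ 30. 333.] 516 z 0.047 topmid [ 0.546  -0.4244] ext [0.017 0.039]
yellow [265. 201.] 854 z 0.032 topmid [ 0.6013 -0.0753] ext [0.024 0.024]
black [123.  49.] 2205 z 0.033 topmid [ 0.4392 -0.0799] ext [0.037 0.039]
black [464. 270.] 669 z 0.051 topmid [0.7692 0.0295] ext [0.017 0.076]
```

View pics/w1.png

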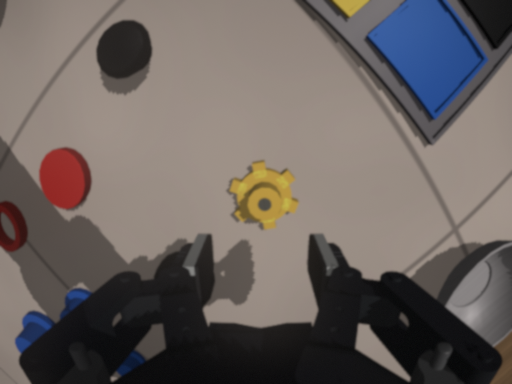

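The wrist view shows the coupling at (265,201), 2 mm from the estimate, clear of its neighbours. I will descend and grip its stub.

Emit:
apply_moves([
  {"rotation": [0, 0, 0], "translation": [0.08, 0.13, 2.7], "jaw": 5},
  {"rotation": [0, 0, 0], "translation": [0.08, 0.13, 2.7], "jaw": 5},
  {"rotation": [0, 0, 0], "translation": [0.07, 0.13, 2.7], "jaw": 5},
  {"rotation": [0, 0, 0], "translation": [0, 0, 0], "jaw": 5},
  {"rotation": [0, 0, 0], "translation": [0, 0, 0], "jaw": 1.5},
  {"rotation": [0, 0, 0], "translation": [0, 0, 0], "jaw": 1.5},
  {"rotation": [0, 0, 0], "translation": [0, 0, 0], "jaw": 1.5},
  {"rotation": [0, 0, 0], "translation": [0, 0, 0], "jaw": 1.5},
  {"rotation": [0, 0, 0], "translation": [0, 0, 0], "jaw": 1.5},
])

```text
time_s: 2.9
eef_pos: [0.6019, -0.0711, 0.0229]
ee_rot: [1.072, 2.949, 0.002]
ft_force: [-0.3, 0.0, 6.7]
finger_gap: 0.265
gripper_force: 59.4
```

```bash
python3 g.py .481 .112 .10
```

```text
t 2.9 pos [ 0.6019 -0.0711  0.0229] yaw_y 50.06 toolz [ 0.004 -0.    -1.   ] gap 2.26 F 59.4 ft [-0.3  0.   6.7]
tool cm [21.    6.29 -7.77] rows 6.0 each [ 3.5   1.05 -1.29]
```

```bash
python3 - <<'E'
from h import *
p,d,X=wrist('w2.png');s=manip.sense();print(s['eef_pos'],s['ft_force'],s['finger_gap']);blobs(p,d,X)
E
```

```text
[ 0.60187478 -0.07109089  0.0229188 ] [-1.83925642  1.42888861  7.3478383 ] 0.26072630293166504
red [ 11. 211.] 1448 z 0.016 topmid [ 0.4753 -0.2038] ext [0.04  0.049]
blue [ 33. 364.] 630 z 0.035 topmid [ 0.5743 -0.318 ] ext [0.034 0.036]
blue [ 10. 373.] 515 z 0.039 topmid [ 0.5604 -0.4047] ext [0.013 0.005]
yellow [260. 251.] 1722 z 0.032 topmid [ 0.6058 -0.0719] ext [0.024 0.023]
black [58. 38.] 3828 z 0.033 topmid [ 0.4396 -0.0795] ext [0.037 0.038]
black [286. 263.] 240 z 0.059 topmid [ 0.609  -0.0597] ext [0.014 0.012]
black [234. 266.] 199 z 0.059 topmid [ 0.5945 -0.0774] ext [0.015 0.012]
black [494. 321.] 1198 z 0.053 topmid [0.765  0.0159] ext [0.012 0.034]
```

View pics/w2.png

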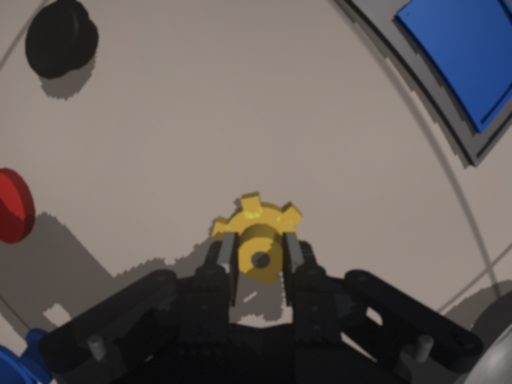

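Gripped: the stub sits between the pads at (260,251) and the wheel is flat. I will lift it and carry it to the yellow bin.

Emit:
apply_moves([
  {"rotation": [0, 0, 0], "translation": [0, 0, -2], "jaw": 1.5},
  {"rotation": [0, 0, 0], "translation": [0, 0, -3], "jaw": 1.5},
  {"rotation": [0, 0, 0], "translation": [3.0, 0.9, -2.5], "jaw": 1.5},
  {"rotation": [0, 0, 0], "translation": [3.6, 1.1, 0], "jaw": 1.5},
  {"rotation": [0, 0, 0], "translation": [3.6, 1.1, 0], "jaw": 1.5},
  {"rotation": [0, 0, 0], "translation": [3.6, 1.1, 0], "jaw": 1.5},
  {"rotation": [0, 0, 0], "translation": [3.6, 1.1, 0], "jaw": 1.5},
  {"rotation": [0, 0, 0], "translation": [3.0, 0.9, 0], "jaw": 1.5},
  {"rotation": [0, 0, 0], "translation": [0, 0, 0], "jaw": 1.5},
  {"rotation": [0, 0, 0], "translation": [0, 0, 0], "jaw": 1.5},
])

```text
time_s: 3.78
eef_pos: [0.4837, 0.1086, 0.0962]
ee_rot: [1.069, 2.953, 0.001]
ft_force: [0.9, -0.3, 0.4]
finger_gap: 0.259
gripper_force: 58.9
```

```bash
python3 - <<'E'
from h import *; from g import go
go(.481,.112,.03)
p,d,X=wrist('w3.png');m=manip.camera_model('wrist')
mk=cols(p)['yellow']&(d>0)&(X[...,2]>.02)
n,L,S,C=cv2.connectedComponentsWithStats(mk.astype(np.uint8))
i=1+np.argmax(S[1:,4]);Q=X[L==i];zs=np.percentile(Q[:,2],[1,25,50,75,99]);print(C[i],S[i,4],zs.round(4))
T=Q[Q[:,2]>zs[-1]-.005];print('top mid',(T.max(0)+T.min(0))/2, np.ptp(T,axis=0))
A=np.c_[T[:,:2],np.ones(len(T))];k=np.linalg.lstsq(A,T[:,2],rcond=None)[0];print('tilt',k[:2])
E
```

```text
t 3.78 pos [0.4837 0.1086 0.0962] yaw_y 50.21 toolz [ 0.002  0.    -1.   ] gap 2.21 F 58.9 ft [ 0.9 -0.3  0.4]
tool cm [0.43 0.08 6.62] rows 2.0 each [0.22 0.04 3.31]
[259.20045501 232.35085945] 3956 [0.0746 0.0834 0.0845 0.1032 0.1048]
top mid [0.48495211 0.11024564 0.10386317] [0.03136626 0.0311548  0.00790029]
tilt [ 0.02386905 -0.02070361]
```

View pics/w3.png

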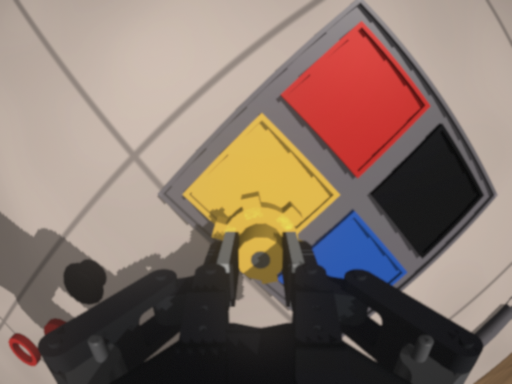

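Held flat at (259,232), with its underside 22 mm below the TCP. I will lower it into the yellow bin.

Emit:
apply_moves([
  {"rotation": [0, 0, 0], "translation": [0.22, 0, 2.8], "jaw": 1.5},
  {"rotation": [0, 0, 0], "translation": [0.22, 0, 2.5], "jaw": 1.5},
  {"rotation": [0, 0, 0], "translation": [0, 0, 0.9], "jaw": 1.5},
  {"rotation": [0, 0, 0], "translation": [0, 0, 0.3], "jaw": 1.5},
  {"rotation": [0, 0, 0], "translation": [0, 0, 0], "jaw": 1.5},
  {"rotation": [0, 0, 0], "translation": [0, 0, 0], "jaw": 1.5},
])

```text
time_s: 4.33
eef_pos: [0.4817, 0.11, 0.0316]
ee_rot: [1.074, 2.951, 0.001]
ft_force: [-0.3, 1.0, -0.5]
finger_gap: 0.261
gripper_force: 58.9
```

Emit:
apply_moves([
  {"rotation": [0, 0, 0], "translation": [0, 0, 0.25], "jaw": 1.5},
  {"rotation": [0, 0, 0], "translation": [0, 0, 0.15], "jaw": 1.5},
  {"rotation": [0, 0, 0], "translation": [0, 0, 0], "jaw": 1.5},
  {"rotation": [0, 0, 0], "translation": [0, 0, 0], "jaw": 1.5},
])

```text
time_s: 4.67
eef_pos: [0.4817, 0.1103, 0.0279]
ee_rot: [1.072, 2.95, 0.002]
ft_force: [-1.8, -0.7, 6.6]
finger_gap: 0.261
gripper_force: 59.4
```

Contact at 6.6 N, so it is on the floor. I will release and rise.

Emit:
apply_moves([
  {"rotation": [0, 0, 0], "translation": [0, 0, 0], "jaw": 2.8},
  {"rotation": [0, 0, 0], "translation": [0, 0, 0], "jaw": 3.5},
  {"rotation": [0, 0, 0], "translation": [0, 0, 0], "jaw": 4.5},
  {"rotation": [0, 0, 0], "translation": [0, 0, -1], "jaw": 4.5},
  {"rotation": [0, 0, 0], "translation": [0, 0, -3.5], "jaw": 5},
  {"rotation": [0, 0, 0], "translation": [0, 0, -4], "jaw": 6},
  {"rotation": [0, 0, 0], "translation": [0, 0, -4], "jaw": 7},
  {"rotation": [0, 0, 0], "translation": [0, 0, 0], "jaw": 7},
])

```text
time_s: 5.33
eef_pos: [0.4842, 0.111, 0.1611]
ee_rot: [1.068, 2.94, 0.011]
ft_force: [2.2, -0.8, 1.6]
finger_gap: 0.823
gripper_force: 0.0
```

```bash
python3 - <<'E'
from h import *; from g import go
go(.614,-.186,.15)
p,d,X=wrist('w4.png');mk=cols(p)['yellow']&(d>0)&(X[...,2]>.02)
Q=X[mk];print(np.percentile(Q[:,2],99),((Q.max(0)+Q.min(0))/2).round(4),np.ptp(Q,axis=0).round(3))
E
```

```text
t 5.33 pos [0.4842 0.111  0.1611] yaw_y 50.06 toolz [ 0.015  0.002 -1.   ] gap 7.02 F 0.0 ft [ 2.2 -0.8  1.6]
tool cm [-29.   -14.45   1.23] rows 8.0 each [-3.63 -1.81  0.15]
0.03678800509503493 [0.4859 0.1095 0.0286] [0.026 0.025 0.017]
```

The coupling stands flat in yellow, about 5 mm off centre. The blade unit is next.

Emit:
apply_moves([
  {"rotation": [0, 0, 0], "translation": [-3.63, -1.8, 0.6], "jaw": 7},
  {"rotation": [0, 0, 0], "translation": [-3.63, -1.8, 0.6], "jaw": 7},
  {"rotation": [0, 0, 0], "translation": [-3.63, -1.8, 0.6], "jaw": 7},
  {"rotation": [0, 0, 0], "translation": [-3.63, -1.8, 0.6], "jaw": 7},
  {"rotation": [0, 0, 0], "translation": [-3.63, -1.8, 0.6], "jaw": 7},
  {"rotation": [0, 0, 0], "translation": [-3.63, -1.8, 0.6], "jaw": 7},
  {"rotation": [0, 0, 0], "translation": [-3.63, -1.8, 0.6], "jaw": 7},
  {"rotation": [0, 0, 0], "translation": [-3.63, -1.8, 0.6], "jaw": 7},
  {"rotation": [0, 0, 0], "translation": [0, 0, 0], "jaw": 7},
  {"rotation": [0, 0, 0], "translation": [0, 0, 0], "jaw": 7},
])

```text
time_s: 6.22
eef_pos: [0.6098, -0.188, 0.1006]
ee_rot: [-1.076, -2.947, -0.0]
ft_force: [0.3, 1.3, -0.6]
finger_gap: 0.822
gripper_force: 0.0
```

```bash
python3 - <<'E'
from h import *; from g import go
go(.614,-.186,.0)
blobs(*wrist('w5.png'))
E
```

```text
t 6.22 pos [ 0.6098 -0.188   0.1006] yaw_y 49.89 toolz [-0.004  0.002 -1.   ] gap 7.02 F 0.0 ft [ 0.3  1.3 -0.6]
tool cm [-0.23  0.44 10.05] rows 3.0 each [-0.08  0.15  3.35]
red [129.  86.] 3151 z 0.016 topmid [ 0.4687 -0.2072] ext [0.052 0.052]
red [ 41. 154.] 958 z 0.018 topmid [ 0.4426 -0.3204] ext [0.053 0.054]
blue [123. 263.] 1115 z 0.036 topmid [ 0.5737 -0.3175] ext [0.031 0.034]
blue [ 69. 284.] 173 z 0.028 topmid [ 0.5581 -0.4038] ext [0.007 0.004]
blue [ 52. 307.] 187 z 0.047 topmid [ 0.5542 -0.4255] ext [0.013 0.041]
black [258. 193.] 178 z 0.028 topmid [ 0.6074 -0.1829] ext [0.003 0.007]
black [289. 200.] 449 z 0.025 topmid [ 0.6247 -0.1712] ext [0.015 0.012]
black [245. 216.] 264 z 0.021 topmid [ 0.6119 -0.2033] ext [0.023 0.013]
black [274. 227.] 166 z 0.021 topmid [ 0.6349 -0.1933] ext [0.013 0.014]
black [507. 241.] 225 z 0.053 topmid [ 0.7993 -0.0252] ext [0.025 0.014]
```

```bash
python3 - <<'E'
from h import *; from g import go
p,d,X=wrist()
m=(d>0)&(X[...,2]>.011)&(X[...,2]<.045)&(np.hypot(X[...,0]-.614,X[...,1]+.186)<.04)
Q=X[m];a,b=np.percentile(Q,[.5,99.5],axis=0);print(a,b,(a+b)/2)
T=Q[Q[:,2]>.031];print('blade',T.mean(0),np.ptp(T,axis=0),len(T))
E
```

```text
[ 0.58935844 -0.21117766  0.01234706] [ 0.64266698 -0.15812969  0.03861868] [ 0.61601271 -0.18465367  0.02548287]
blade [ 0.61654793 -0.18458271  0.03420035] [0.03578308 0.0394217  0.00955285] 663
```

```bash
python3 - <<'E'
from h import *; from g import go
p,d,X=wrist();s=manip.sense();r=R.from_rotvec(s['ee_rot'])
Y=(X-s['eef_pos'])@r.as_matrix()  # tool frame
m=(d>0)&(abs(Y[...,0])<.02)&(abs(Y[...,1])>.025)&(abs(Y[...,1])<.065)&(Y[...,2]<.05)&(Y[...,2]>-.06)
for sg in (1,-1):
    Q=Y[m&(Y[...,1]*sg>0)];print(len(Q),np.percentile(Q,[.5,50,99.5],axis=0).round(4))
E
```

```text
3009 [[-0.0116  0.0345 -0.0599]
 [ 0.007   0.0401 -0.0426]
 [ 0.013   0.0633 -0.0085]]
3053 [[-0.0117 -0.0637 -0.06  ]
 [ 0.0072 -0.0375 -0.043 ]
 [ 0.013  -0.0319 -0.0087]]
```

The tips stand 8.5 mm behind the TCP at 70 mm opening, as predicted. I will descend on the blade collar.

Emit:
apply_moves([
  {"rotation": [0, 0, 0], "translation": [-0.13, 0.32, 3], "jaw": 7},
  {"rotation": [0, 0, 0], "translation": [-0.14, 0.32, 3], "jaw": 7},
  {"rotation": [0, 0, 0], "translation": [0, 0, 2.5], "jaw": 7},
  {"rotation": [0, 0, 0], "translation": [0, 0, 1.3], "jaw": 7},
  {"rotation": [0, 0, 0], "translation": [0, 0, 0], "jaw": 7},
  {"rotation": [0, 0, 0], "translation": [0, 0, 0], "jaw": 4.5},
  {"rotation": [0, 0, 0], "translation": [0, 0, 0], "jaw": 4.5},
  {"rotation": [0, 0, 0], "translation": [0, 0, 0], "jaw": 4.5},
  {"rotation": [0, 0, 0], "translation": [0, 0, 0], "jaw": 4.5},
])

```text
time_s: 7.12
eef_pos: [0.6182, -0.1837, 0.0078]
ee_rot: [1.072, 2.949, 0.0]
ft_force: [-0.1, 0.5, 5.7]
finger_gap: 0.614
gripper_force: 63.3
```

```bash
python3 g.py .584 .233 .10
```

```text
t 7.12 pos [ 0.6182 -0.1837  0.0078] yaw_y 50.06 toolz [ 0.004 -0.001 -1.   ] gap 5.24 F 63.3 ft [-0.1  0.5  5.7]
tool cm [29.34 29.76 -9.28] rows 11.0 each [ 2.67  2.71 -0.84]
```

Emit:
apply_moves([
  {"rotation": [0, 0, 0], "translation": [0, 0, -2], "jaw": 4.5},
  {"rotation": [0, 0, 0], "translation": [0, 0, -3.5], "jaw": 4.5},
  {"rotation": [0, 0, 0], "translation": [2.0, 2.0, -2.5], "jaw": 4.5},
  {"rotation": [0, 0, 0], "translation": [2.8, 2.8, 0], "jaw": 4.5},
  {"rotation": [0, 0, 0], "translation": [2.8, 2.8, 0], "jaw": 4.5},
  {"rotation": [0, 0, 0], "translation": [2.8, 2.8, 0], "jaw": 4.5},
  {"rotation": [0, 0, 0], "translation": [2.8, 2.8, 0], "jaw": 4.5},
  {"rotation": [0, 0, 0], "translation": [2.8, 2.8, 0], "jaw": 4.5},
  {"rotation": [0, 0, 0], "translation": [2.8, 2.8, 0], "jaw": 4.5},
  {"rotation": [0, 0, 0], "translation": [2.8, 2.8, 0], "jaw": 4.5},
])

```text
time_s: 7.95
eef_pos: [0.5898, 0.1227, 0.0862]
ee_rot: [1.073, 2.951, 0.001]
ft_force: [1.3, 0.4, -0.3]
finger_gap: 0.61
gripper_force: 63.0
```

Emit:
apply_moves([
  {"rotation": [0, 0, 0], "translation": [2.8, 2.8, 0], "jaw": 4.5},
  {"rotation": [0, 0, 0], "translation": [2.8, 2.8, 0], "jaw": 4.5},
  {"rotation": [0, 0, 0], "translation": [2.1, 2.5, 0], "jaw": 4.5},
  {"rotation": [0, 0, 0], "translation": [0, 0, 0], "jaw": 4.5},
  {"rotation": [0, 0, 0], "translation": [0, 0, 0], "jaw": 4.5},
  {"rotation": [0, 0, 0], "translation": [0, 0, 0], "jaw": 4.5},
])

```text
time_s: 8.45
eef_pos: [0.5831, 0.2321, 0.0856]
ee_rot: [1.073, 2.952, -0.0]
ft_force: [0.4, -0.1, -1.9]
finger_gap: 0.613
gripper_force: 63.1
```

```bash
python3 - <<'E'
from h import *; from g import go
go(.584,.233,.014)
p,d,X=wrist('w6.png')
s=manip.sense();m=(d>0)&(X[...,2]>.05)&(X[...,2]<.13)&(np.hypot(*(X[...,:2]-s['eef_pos'][:2]).transpose(2,0,1))<.021)
Q=X[m];print(len(Q),np.percentile(Q[:,2],[1,50,90,99]),(Q[Q[:,2]>np.percentile(Q[:,2],90)]).mean(0))
m=(d>0)&(X[...,2]>.001)&(X[...,2]<.013)&cols(p)['black'];Q=X[m];a,b=np.percentile(Q,[2,98],axis=0);print('bin',(a+b)/2,b-a)
E
```

```text
t 8.45 pos [0.5831 0.2321 0.0856] yaw_y 50.06 toolz [ 0.001 -0.    -1.   ] gap 5.23 F 63.1 ft [ 0.4 -0.1 -1.9]
tool cm [-0.01  0.12  7.16] rows 2.0 each [-0.    0.06  3.58]
5316 [0.09610616 0.10430806 0.11344122 0.11640842] [0.58430929 0.23294138 0.11505613]
bin [0.59026503 0.23424214 0.0069088 ] [0.06871858 0.08876602 0.00553838]
```

View pics/w6.png

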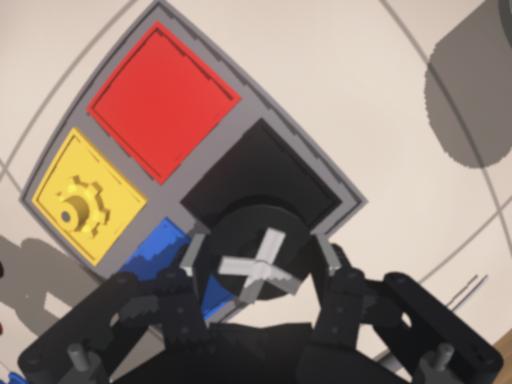

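The blade is held centred and flat at (260,265), and the coupling sits in the yellow bin at (75,205). I will lower the blade into the black bin.

Emit:
apply_moves([
  {"rotation": [0, 0, 0], "translation": [0, 0.06, 3], "jaw": 4.5},
  {"rotation": [0, 0, 0], "translation": [0, 0.06, 2.5], "jaw": 4.5},
  {"rotation": [0, 0, 0], "translation": [0, 0, 0.9], "jaw": 4.5},
  {"rotation": [0, 0, 0], "translation": [0, 0, 0.4], "jaw": 4.5},
  {"rotation": [0, 0, 0], "translation": [0, 0, 0.4], "jaw": 4.5},
  {"rotation": [0, 0, 0], "translation": [0, 0, 0], "jaw": 4.5},
  {"rotation": [0, 0, 0], "translation": [0, 0, 0], "jaw": 4.5},
])

```text
time_s: 9.08
eef_pos: [0.5846, 0.2334, 0.0148]
ee_rot: [1.073, 2.951, 0.002]
ft_force: [-0.4, -0.2, -0.8]
finger_gap: 0.611
gripper_force: 63.1
```

Emit:
apply_moves([
  {"rotation": [0, 0, 0], "translation": [0, 0, 0.15], "jaw": 4.5},
  {"rotation": [0, 0, 0], "translation": [0, 0, 0.1], "jaw": 4.5},
  {"rotation": [0, 0, 0], "translation": [0, 0, 0], "jaw": 4.5},
  {"rotation": [0, 0, 0], "translation": [0, 0, 0], "jaw": 4.5},
])

```text
time_s: 9.42
eef_pos: [0.5847, 0.2337, 0.0128]
ee_rot: [1.072, 2.951, 0.002]
ft_force: [-0.9, -0.8, 5.2]
finger_gap: 0.613
gripper_force: 63.8
```

Emit:
apply_moves([
  {"rotation": [0, 0, 0], "translation": [0, 0, 0], "jaw": 6},
  {"rotation": [0, 0, 0], "translation": [0, 0, 0], "jaw": 6.6},
  {"rotation": [0, 0, 0], "translation": [0, 0, 0], "jaw": 7},
  {"rotation": [0, 0, 0], "translation": [0, 0, -1], "jaw": 7},
  {"rotation": [0, 0, 0], "translation": [0, 0, -3.5], "jaw": 7},
  {"rotation": [0, 0, 0], "translation": [0, 0, -4], "jaw": 7},
  {"rotation": [0, 0, 0], "translation": [0, 0, -1.5], "jaw": 7},
  {"rotation": [0, 0, 0], "translation": [0, 0, 0], "jaw": 7},
  {"rotation": [0, 0, 0], "translation": [0, 0, 0], "jaw": 7},
])

```text
time_s: 10.17
eef_pos: [0.5843, 0.2336, 0.1126]
ee_rot: [1.072, 2.95, 0.003]
ft_force: [0.2, -0.9, -0.9]
finger_gap: 0.823
gripper_force: 0.0
```

```bash
python3 - <<'E'
from h import *; from g import go
go(.441,-.321,.10)
p,d,X=wrist()
m=(d>0)&(X[...,2]>.016)&(X[...,2]<.05)&(np.hypot(X[...,0]-.584,X[...,1]-.233)<.045)
Q=X[m];a,b=np.percentile(Q,[.5,99.5],axis=0);print((a+b)/2,b-a,b[2])
E
```

```text
t 10.17 pos [0.5843 0.2336 0.1126] yaw_y 50.06 toolz [ 0.003  0.001 -1.   ] gap 7.03 F 0.0 ft [ 0.2 -0.9 -0.9]
tool cm [-24.62 -51.72   1.16] rows 14.0 each [-1.76 -3.69  0.08]
[0.58610096 0.23494211 0.03093005] [0.05308367 0.05321454 0.02577555] 0.043817818518150385
```

The blade is set in black, about 2 mm off centre. The gasket is next.

Emit:
apply_moves([
  {"rotation": [0, 0, 0], "translation": [-1.76, -3.7, 0], "jaw": 7.2},
  {"rotation": [0, 0, 0], "translation": [-1.76, -3.7, 0], "jaw": 7.2},
  {"rotation": [0, 0, 0], "translation": [-1.76, -3.7, 0], "jaw": 7.2},
  {"rotation": [0, 0, 0], "translation": [-1.76, -3.7, 0], "jaw": 7.2},
  {"rotation": [0, 0, 0], "translation": [-1.76, -3.7, 0], "jaw": 7.2},
  {"rotation": [0, 0, 0], "translation": [-1.76, -3.7, 0], "jaw": 7.2},
  {"rotation": [0, 0, 0], "translation": [-1.76, -3.7, 0], "jaw": 7.2},
  {"rotation": [0, 0, 0], "translation": [-1.76, -3.7, 0], "jaw": 7.2},
  {"rotation": [0, 0, 0], "translation": [-1.76, -3.7, 0], "jaw": 7.2},
  {"rotation": [0, 0, 0], "translation": [-1.76, -3.7, 0], "jaw": 7.2},
])

```text
time_s: 11.05
eef_pos: [0.4792, -0.1646, 0.1089]
ee_rot: [-1.072, -2.949, -0.0]
ft_force: [1.1, -0.2, 0.3]
finger_gap: 0.845
gripper_force: 0.0
```

Emit:
apply_moves([
  {"rotation": [0, 0, 0], "translation": [-1.76, -3.7, 0.3], "jaw": 7.2},
  {"rotation": [0, 0, 0], "translation": [-1.76, -3.7, 0.3], "jaw": 7.2},
  {"rotation": [0, 0, 0], "translation": [-1.76, -3.7, 0.3], "jaw": 7.2},
  {"rotation": [0, 0, 0], "translation": [-1.76, -3.7, 0.3], "jaw": 7.2},
  {"rotation": [0, 0, 0], "translation": [0, 0, 0], "jaw": 7.2},
  {"rotation": [0, 0, 0], "translation": [0, 0, 0], "jaw": 7.2},
  {"rotation": [0, 0, 0], "translation": [0, 0, 0], "jaw": 7.2},
])

```text
time_s: 11.63
eef_pos: [0.4394, -0.3211, 0.0972]
ee_rot: [-1.073, -2.95, -0.002]
ft_force: [0.8, 0.7, -0.3]
finger_gap: 0.842
gripper_force: 0.0
```

```bash
python3 - <<'E'
from h import *; from g import go
p,d,X=wrist('w7.png');blobs(p,d,X)
m=(d>0)&(X[...,2]>.01)&(X[...,2]<.03)&(np.hypot(X[...,0]-.44,X[...,1]+.322)<.045)
Q=X[m];a,b=np.percentile(Q,[.5,99.5],axis=0);c=(a+b)/2;print(c,b-a);go(c[0],c[1],.001)
E
```

```text
red [385. 139.] 3338 z 0.016 topmid [ 0.4663 -0.209 ] ext [0.052 0.053]
red [258. 201.] 1881 z 0.018 topmid [ 0.4406 -0.3214] ext [0.053 0.054]
blue [378. 352.] 212 z 0.026 topmid [ 0.6577 -0.3325] ext [0.022 0.016]
black [468.  30.] 1488 z 0.033 topmid [ 0.436 -0.083] ext [0.039 0.037]
[ 0.44077233 -0.32157423  0.01414614] [0.0555008  0.05561198 0.00770091]
t 11.68 pos [ 0.4399 -0.3207  0.0976] yaw_y 50.1 toolz [-0.002  0.002 -1.   ] gap 7.2 F 0.0 ft [ 0.9  0.3 -0.3]
tool cm [-0.15 -0.02  9.66] rows 3.0 each [-0.05 -0.01  3.22]
```

Emit:
apply_moves([
  {"rotation": [0, 0, 0], "translation": [-0.1, 0, 3], "jaw": 7.2},
  {"rotation": [0, 0, 0], "translation": [0, 0, 3], "jaw": 7.2},
  {"rotation": [0, 0, 0], "translation": [0, 0, 2.5], "jaw": 7.2},
  {"rotation": [0, 0, 0], "translation": [0, 0, 1.2], "jaw": 7.2},
  {"rotation": [0, 0, 0], "translation": [0, 0, 0], "jaw": 7.2},
  {"rotation": [0, 0, 0], "translation": [0, 0, 0], "jaw": 4.8},
  {"rotation": [0, 0, 0], "translation": [0, 0, 0], "jaw": 4.8},
  {"rotation": [0, 0, 0], "translation": [0, 0, 0], "jaw": 4.8},
  {"rotation": [0, 0, 0], "translation": [0, 0, 0], "jaw": 4.8},
])

```text
time_s: 12.43
eef_pos: [0.4419, -0.3232, 0.0036]
ee_rot: [1.072, 2.95, -0.001]
ft_force: [-0.8, 0.8, 4.1]
finger_gap: 0.645
gripper_force: 63.7
```

```bash
python3 g.py .472 .223 .10
```

```text
t 12.43 pos [ 0.4419 -0.3232  0.0036] yaw_y 50.06 toolz [ 0.003 -0.002 -1.   ] gap 5.51 F 63.7 ft [-0.8  0.8  4.1]
tool cm [32.72 43.82 -9.74] rows 14.0 each [ 2.34  3.13 -0.7 ]
```

Emit:
apply_moves([
  {"rotation": [0, 0, 0], "translation": [0, 0, -2], "jaw": 4.8},
  {"rotation": [0, 0, 0], "translation": [0, 0, -3.5], "jaw": 4.8},
  {"rotation": [0, 0, 0], "translation": [0, 0, -3.5], "jaw": 4.8},
  {"rotation": [0, 0, 0], "translation": [2.4, 3.2, 0], "jaw": 4.8},
  {"rotation": [0, 0, 0], "translation": [2.4, 3.2, 0], "jaw": 4.8},
  {"rotation": [0, 0, 0], "translation": [2.4, 3.2, 0], "jaw": 4.8},
  {"rotation": [0, 0, 0], "translation": [2.4, 3.2, 0], "jaw": 4.8},
  {"rotation": [0, 0, 0], "translation": [2.4, 3.2, 0], "jaw": 4.8},
  {"rotation": [0, 0, 0], "translation": [2.4, 3.2, 0], "jaw": 4.8},
  {"rotation": [0, 0, 0], "translation": [2.4, 3.2, 0], "jaw": 4.8},
])

```text
time_s: 13.27
eef_pos: [0.4559, -0.0412, 0.0927]
ee_rot: [1.073, 2.951, 0.001]
ft_force: [0.4, -0.5, -0.5]
finger_gap: 0.646
gripper_force: 63.5
```

Emit:
apply_moves([
  {"rotation": [0, 0, 0], "translation": [2.4, 3.2, 0], "jaw": 4.8},
  {"rotation": [0, 0, 0], "translation": [2.4, 3.2, 0], "jaw": 4.8},
  {"rotation": [0, 0, 0], "translation": [2.4, 3.2, 0], "jaw": 4.8},
  {"rotation": [0, 0, 0], "translation": [2.4, 3.2, 0], "jaw": 4.8},
  {"rotation": [0, 0, 0], "translation": [2.4, 3.2, 0], "jaw": 4.8},
  {"rotation": [0, 0, 0], "translation": [2.4, 3.2, 0], "jaw": 4.8},
  {"rotation": [0, 0, 0], "translation": [1.5, 2.2, 0], "jaw": 4.8},
  {"rotation": [0, 0, 0], "translation": [0, 0, 0], "jaw": 4.8},
  {"rotation": [0, 0, 0], "translation": [0, 0, 0], "jaw": 4.8},
  {"rotation": [0, 0, 0], "translation": [0, 0, 0], "jaw": 4.8},
])

```text
time_s: 14.1
eef_pos: [0.4714, 0.2228, 0.0921]
ee_rot: [1.073, 2.952, 0.0]
ft_force: [0.5, 0.4, -0.7]
finger_gap: 0.642
gripper_force: 63.6
```

```bash
python3 - <<'E'
from h import *; from g import go
go(.472,.223,.01)
p,d,X=wrist('w8.png')
m=(d>0)&(X[...,2]>.06)&(X[...,2]<.13)&cols(p)['red'];Q=X[m];a,b=np.percentile(Q,[1,99],axis=0);print('gasket',(a+b)/2,b-a,b[2])
T=Q[Q[:,2]>b[2]-.004];A=np.c_[T[:,:2],np.ones(len(T))];print(np.linalg.lstsq(A,T[:,2],rcond=None)[0][:2])
m=(d>0)&(X[...,2]>.001)&(X[...,2]<.013)&cols(p)['red'];Q=X[m];a,b=np.percentile(Q,[2,98],axis=0);print('bin',(a+b)/2,b-a)
E
```

```text
t 14.1 pos [0.4714 0.2228 0.0921] yaw_y 50.06 toolz [ 0. -0. -1.] gap 5.48 F 63.6 ft [ 0.5  0.4 -0.7]
tool cm [-0.03  0.05  8.21] rows 3.0 each [-0.01  0.02  2.74]
gasket [0.47151586 0.22507065 0.09882792] [0.05445601 0.05449741 0.01443659] 0.10604622092806011
[ 0.00028423 -0.00025282]
bin [0.47261866 0.22459211 0.00715715] [0.08928118 0.08916182 0.00609468]
```

View pics/w8.png

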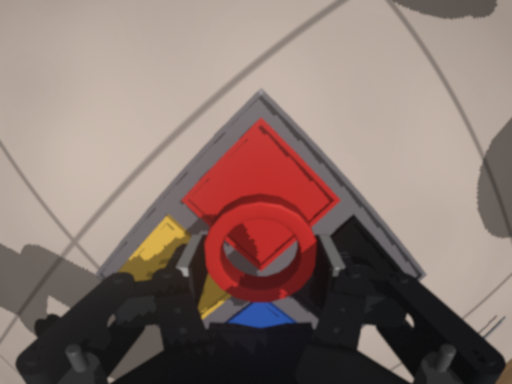

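The gasket is held level at (260,250) over the red bin. I will lower it.

Emit:
apply_moves([
  {"rotation": [0, 0, 0], "translation": [0, 0, 3], "jaw": 4.8},
  {"rotation": [0, 0, 0], "translation": [0, 0, 3], "jaw": 4.8},
  {"rotation": [0, 0, 0], "translation": [0, 0, 1.2], "jaw": 4.8},
  {"rotation": [0, 0, 0], "translation": [0, 0, 0.6], "jaw": 4.8},
  {"rotation": [0, 0, 0], "translation": [0, 0, 0.4], "jaw": 4.8},
  {"rotation": [0, 0, 0], "translation": [0, 0, 0.2], "jaw": 4.8},
  {"rotation": [0, 0, 0], "translation": [0, 0, 0], "jaw": 4.8},
  {"rotation": [0, 0, 0], "translation": [0, 0, 0], "jaw": 4.8},
])

```text
time_s: 14.82
eef_pos: [0.4722, 0.2234, 0.0091]
ee_rot: [1.073, 2.951, 0.003]
ft_force: [0.4, -0.2, 0.2]
finger_gap: 0.642
gripper_force: 63.6
```

Emit:
apply_moves([
  {"rotation": [0, 0, 0], "translation": [0, 0, 0.1], "jaw": 4.8},
  {"rotation": [0, 0, 0], "translation": [0, 0, 0.1], "jaw": 4.8},
  {"rotation": [0, 0, 0], "translation": [0, 0, 0], "jaw": 4.8},
  {"rotation": [0, 0, 0], "translation": [0, 0, 0], "jaw": 4.8},
])

```text
time_s: 15.15
eef_pos: [0.4724, 0.2235, 0.0086]
ee_rot: [1.072, 2.951, 0.002]
ft_force: [-5.2, -2.5, 14.2]
finger_gap: 0.643
gripper_force: 65.1
```

Emit:
apply_moves([
  {"rotation": [0, 0, 0], "translation": [0, 0, 0], "jaw": 6},
  {"rotation": [0, 0, 0], "translation": [0, 0, 0], "jaw": 6.6},
  {"rotation": [0, 0, 0], "translation": [0, 0, 0], "jaw": 7},
  {"rotation": [0, 0, 0], "translation": [0, 0, -1], "jaw": 7},
  {"rotation": [0, 0, 0], "translation": [0, 0, -3.5], "jaw": 7},
  {"rotation": [0, 0, 0], "translation": [0, 0, -4], "jaw": 6},
  {"rotation": [0, 0, 0], "translation": [0, 0, -2], "jaw": 6},
  {"rotation": [0, 0, 0], "translation": [0, 0, 0], "jaw": 6},
  {"rotation": [0, 0, 0], "translation": [0, 0, 0], "jaw": 6},
])

```text
time_s: 15.9
eef_pos: [0.4721, 0.2235, 0.1128]
ee_rot: [1.072, 2.95, 0.004]
ft_force: [-0.4, -0.1, -1.0]
finger_gap: 0.703
gripper_force: 0.0
```

```bash
python3 - <<'E'
from h import *; from g import go
go(.5735,-.3195,.11)
p,d,X=wrist()
m=(d>0)&(X[...,2]>.013)&(X[...,2]<.05)&(np.hypot(X[...,0]-.472,X[...,1]-.223)<.05)
Q=X[m];a,b=np.percentile(Q,[.5,99.5],axis=0);print((a+b)/2,b-a,b[2])
E
```

```text
t 15.9 pos [0.4721 0.2235 0.1128] yaw_y 50.06 toolz [ 0.003  0.001 -1.   ] gap 6.0 F 0.0 ft [-0.4 -0.1 -1. ]
tool cm [-42.63 -35.12   0.24] rows 14.0 each [-3.05 -2.51  0.02]
[0.47323192 0.22531074 0.01809334] [0.05568498 0.05543957 0.00956051] 0.022873597069417283
```

The gasket is seated in red (top 22 mm, 2 mm off centre). The middle cap is last.

Emit:
apply_moves([
  {"rotation": [0, 0, 0], "translation": [-3.05, -2.5, 0], "jaw": 5.8},
  {"rotation": [0, 0, 0], "translation": [-3.05, -2.5, 0], "jaw": 5.8},
  {"rotation": [0, 0, 0], "translation": [-3.05, -2.5, 0], "jaw": 5.8},
  {"rotation": [0, 0, 0], "translation": [-3.05, -2.5, 0], "jaw": 5.8},
  {"rotation": [0, 0, 0], "translation": [-3.05, -2.5, 0], "jaw": 5.8},
  {"rotation": [0, 0, 0], "translation": [-3.05, -2.5, 0], "jaw": 5.8},
  {"rotation": [0, 0, 0], "translation": [-3.05, -2.5, 0], "jaw": 5.8},
  {"rotation": [0, 0, 0], "translation": [-3.05, -2.5, 0], "jaw": 5.8},
  {"rotation": [0, 0, 0], "translation": [-3.05, -2.5, 0], "jaw": 5.8},
  {"rotation": [0, 0, 0], "translation": [-3.05, -2.5, 0], "jaw": 5.8},
])

```text
time_s: 16.78
eef_pos: [0.5437, -0.166, 0.1089]
ee_rot: [-1.072, -2.949, -0.0]
ft_force: [0.5, 0.7, 0.3]
finger_gap: 0.677
gripper_force: 0.0
```

Emit:
apply_moves([
  {"rotation": [0, 0, 0], "translation": [-3.05, -2.5, 0], "jaw": 5.8},
  {"rotation": [0, 0, 0], "translation": [-3.05, -2.5, 0], "jaw": 5.8},
  {"rotation": [0, 0, 0], "translation": [-3.05, -2.5, 0], "jaw": 5.8},
  {"rotation": [0, 0, 0], "translation": [-3.05, -2.5, 0], "jaw": 5.8},
  {"rotation": [0, 0, 0], "translation": [0, 0, 0], "jaw": 5.8},
  {"rotation": [0, 0, 0], "translation": [0, 0, 0], "jaw": 5.8},
  {"rotation": [0, 0, 0], "translation": [0, 0, 0], "jaw": 5.8},
])

```text
time_s: 17.37
eef_pos: [0.5733, -0.3185, 0.1088]
ee_rot: [-1.072, -2.95, -0.002]
ft_force: [1.0, -0.0, 0.2]
finger_gap: 0.679
gripper_force: 0.0
```

```bash
python3 - <<'E'
from h import *; from g import go
p,d,X=wrist('w9.png');blobs(p,d,X);go(.5735,-.3195,.011)
E
```

```text
red [279.  20.] 2714 z 0.016 topmid [ 0.4702 -0.21  ] ext [0.049 0.051]
blue [259. 203.] 1770 z 0.036 topmid [ 0.5738 -0.3182] ext [0.034 0.035]
blue [147. 257.] 1261 z 0.047 topmid [ 0.5486 -0.4256] ext [0.024 0.039]
blue [303. 278.] 595 z 0.026 topmid [ 0.6578 -0.3362] ext [0.023 0.024]
t 17.42 pos [ 0.5737 -0.318   0.1096] yaw_y 50.1 toolz [-0.002  0.002 -1.   ] gap 5.82 F 0.0 ft [-0.2  0.6  1.1]
tool cm [-0.11 -0.12  9.86] rows 3.0 each [-0.04 -0.04  3.29]
```

View pics/w9.png

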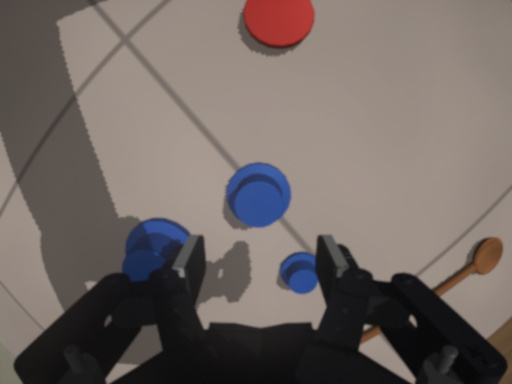

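The middle cap is at (259,203) between the fingers. The large cap (155,245) and small cap (300,272) are clear. Descending.

Emit:
apply_moves([
  {"rotation": [0, 0, 0], "translation": [0, 0, 3], "jaw": 5.8},
  {"rotation": [0, 0, 0], "translation": [0, 0, 3], "jaw": 5.8},
  {"rotation": [0, 0, 0], "translation": [0, 0, 2.5], "jaw": 5.8},
  {"rotation": [0, 0, 0], "translation": [0, 0, 1.1], "jaw": 5.8},
  {"rotation": [0, 0, 0], "translation": [0, 0, 0], "jaw": 5.8},
  {"rotation": [0, 0, 0], "translation": [0, 0, 0], "jaw": 3},
  {"rotation": [0, 0, 0], "translation": [0, 0, 0], "jaw": 3},
  {"rotation": [0, 0, 0], "translation": [0, 0, 0], "jaw": 3},
  {"rotation": [0, 0, 0], "translation": [0, 0, 0], "jaw": 3},
  {"rotation": [0, 0, 0], "translation": [0, 0, 0], "jaw": 3},
])

```text
time_s: 18.25
eef_pos: [0.5753, -0.3199, 0.0175]
ee_rot: [1.072, 2.949, -0.001]
ft_force: [0.7, 1.8, 6.7]
finger_gap: 0.427
gripper_force: 60.7
```

```bash
python3 g.py .593 .121 .10
```

```text
t 18.25 pos [ 0.5753 -0.3199  0.0175] yaw_y 50.06 toolz [ 0.004 -0.002 -1.   ] gap 3.65 F 60.7 ft [0.7 1.8 6.7]
tool cm [26.91 34.95 -8.33] rows 11.0 each [ 2.45  3.18 -0.76]
```

Emit:
apply_moves([
  {"rotation": [0, 0, 0], "translation": [0, 0, -2], "jaw": 3},
  {"rotation": [0, 0, 0], "translation": [0, 0, -3.5], "jaw": 3},
  {"rotation": [0, 0, 0], "translation": [0, 0, -2.8], "jaw": 3},
  {"rotation": [0, 0, 0], "translation": [2.45, 3.2, 0], "jaw": 3},
  {"rotation": [0, 0, 0], "translation": [2.45, 3.2, 0], "jaw": 3},
  {"rotation": [0, 0, 0], "translation": [2.45, 3.2, 0], "jaw": 3},
  {"rotation": [0, 0, 0], "translation": [2.45, 3.2, 0], "jaw": 3},
  {"rotation": [0, 0, 0], "translation": [2.45, 3.2, 0], "jaw": 3},
  {"rotation": [0, 0, 0], "translation": [2.45, 3.2, 0], "jaw": 3},
  {"rotation": [0, 0, 0], "translation": [2.45, 3.2, 0], "jaw": 3},
])

```text
time_s: 19.08
eef_pos: [0.5863, -0.0357, 0.0986]
ee_rot: [1.073, 2.951, 0.001]
ft_force: [1.0, -0.2, -1.1]
finger_gap: 0.423
gripper_force: 60.2
```

Emit:
apply_moves([
  {"rotation": [0, 0, 0], "translation": [2.45, 3.2, 0], "jaw": 3},
  {"rotation": [0, 0, 0], "translation": [2.45, 3.2, 0], "jaw": 3},
  {"rotation": [0, 0, 0], "translation": [2.45, 3.2, 0], "jaw": 3},
  {"rotation": [0, 0, 0], "translation": [2.4, 3.0, 0], "jaw": 3},
  {"rotation": [0, 0, 0], "translation": [0, 0, 0], "jaw": 3},
  {"rotation": [0, 0, 0], "translation": [0, 0, 0], "jaw": 3},
  {"rotation": [0, 0, 0], "translation": [0, 0, 0], "jaw": 3},
])

```text
time_s: 19.67
eef_pos: [0.5926, 0.1215, 0.0982]
ee_rot: [1.072, 2.952, -0.0]
ft_force: [-0.8, -1.3, -0.8]
finger_gap: 0.428
gripper_force: 60.2
```

```bash
python3 - <<'E'
from h import *; from g import go
go(.593,.121,.022)
p,d,X=wrist('w10.png')
m=(d>0)&(X[...,2]>.06)&(X[...,2]<.14)&cols(p)['blue'];Q=X[m];zt=np.percentile(Q[:,2],99);T=Q[Q[:,2]>zt-.005];a,b=np.percentile(T,[1,99],axis=0);print('cap top',zt,(a+b)/2,b-a)
A=np.c_[T[:,:2],np.ones(len(T))];print(np.linalg.lstsq(A,T[:,2],rcond=None)[0][:2])
E
```

```text
t 19.67 pos [0.5926 0.1215 0.0982] yaw_y 50.07 toolz [ 0.001 -0.    -1.   ] gap 3.66 F 60.2 ft [-0.8 -1.3 -0.8]
tool cm [-0.06 -0.02  7.62] rows 2.0 each [-0.03 -0.01  3.81]
cap top 0.11628248370481614 [0.59202004 0.12398659 0.11418188] [0.03407752 0.03497478 0.00447582]
[ 0.01058073 -0.00790306]
```

View pics/w10.png

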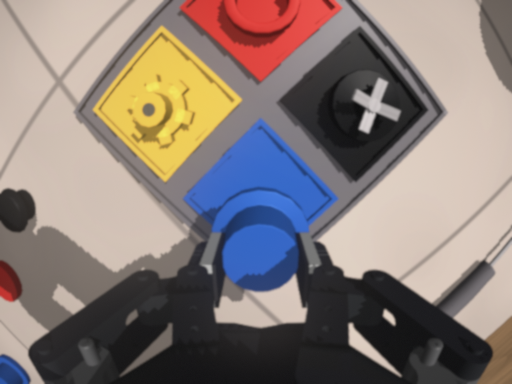

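The cap is held level at (260,250); blade and coupling sit inside their bins. I will lower the cap into blue.

Emit:
apply_moves([
  {"rotation": [0, 0, 0], "translation": [0, 0, 3], "jaw": 3},
  {"rotation": [0, 0, 0], "translation": [0, 0, 2.5], "jaw": 3},
  {"rotation": [0, 0, 0], "translation": [0, 0, 1.2], "jaw": 3},
  {"rotation": [0, 0, 0], "translation": [0, 0, 0.5], "jaw": 3},
  {"rotation": [0, 0, 0], "translation": [0, 0, 0.3], "jaw": 3},
  {"rotation": [0, 0, 0], "translation": [0, 0, 0.2], "jaw": 3},
  {"rotation": [0, 0, 0], "translation": [0, 0, 0], "jaw": 3},
  {"rotation": [0, 0, 0], "translation": [0, 0, 0], "jaw": 3},
])

```text
time_s: 20.38
eef_pos: [0.5936, 0.1217, 0.0225]
ee_rot: [1.073, 2.95, 0.002]
ft_force: [0.0, -1.9, 2.1]
finger_gap: 0.426
gripper_force: 60.5
```

Emit:
apply_moves([
  {"rotation": [0, 0, 0], "translation": [0, 0, 0.1], "jaw": 3},
  {"rotation": [0, 0, 0], "translation": [0, 0, 0], "jaw": 3},
  {"rotation": [0, 0, 0], "translation": [0, 0, 0], "jaw": 3.9},
  {"rotation": [0, 0, 0], "translation": [0, 0, 0], "jaw": 4.6},
  {"rotation": [0, 0, 0], "translation": [0, 0, 0], "jaw": 5.3},
  {"rotation": [0, 0, 0], "translation": [0, 0, -1], "jaw": 5.3},
  {"rotation": [0, 0, 0], "translation": [0, 0, -3.5], "jaw": 5.3},
  {"rotation": [0, 0, 0], "translation": [0, 0, -4], "jaw": 5.3},
  {"rotation": [0, 0, 0], "translation": [0, 0, -4], "jaw": 5.3},
  {"rotation": [0, 0, 0], "translation": [0, 0, -4], "jaw": 5.3},
])

```text
time_s: 21.22
eef_pos: [0.5921, 0.1217, 0.1874]
ee_rot: [1.073, 2.952, 0.0]
ft_force: [1.5, -1.1, 0.7]
finger_gap: 0.616
gripper_force: 0.0
```

Emit:
apply_moves([
  {"rotation": [0, 0, 0], "translation": [-3, -3, 0], "jaw": 5.3},
  {"rotation": [0, 0, 0], "translation": [-3, -3, 0], "jaw": 5.3},
  {"rotation": [0, 0, 0], "translation": [-3, -3, 0], "jaw": 5.3},
  {"rotation": [0, 0, 0], "translation": [0, 0, 0], "jaw": 5.3},
  {"rotation": [0, 0, 0], "translation": [0, 0, 0], "jaw": 5.3},
  {"rotation": [0, 0, 0], "translation": [0, 0, 0], "jaw": 5.3},
])

```text
time_s: 21.72
eef_pos: [0.6035, -0.0025, 0.1852]
ee_rot: [1.074, 2.952, 0.001]
ft_force: [-0.1, 0.4, 0.3]
finger_gap: 0.618
gripper_force: 0.0
```

```bash
python3 - <<'E'
from h import *; from g import go
go(.593,.121,.1)
p,d,X=wrist('w11.png')
B=dict(red=(.472,.224),black=(.584,.234),blue=(.593,.121),yellow=(.481,.112))
for k,(x,y) in B.items():
    m=(d>0)&(X[...,2]>.012)&(X[...,2]<.06)&(np.hypot(X[...,0]-x,X[...,1]-y)<.047);Q=X[m];a,b=np.percentile(Q,[.5,99.5],axis=0)
    print(k,((a+b)/2-[x,y,0])[:2].round(4),(b-a)[:2].round(3),'ztop',b[2].round(4))
q,_=manip.snapshot('scene');save('s2.png',cv2.resize(q[90:280,90:360],(800,563)))
E
```

```text
t 21.72 pos [ 0.6035 -0.0025  0.1852] yaw_y 50.03 toolz [ 0.     0.001 -1.   ] gap 5.28 F 0.0 ft [-0.1  0.4  0.3]
tool cm [8.73 8.79 8.53] rows 4.0 each [2.18 2.2  2.13]Traceback (most recent call last):
  File "<stdin>", line 6, in <module>
    return _quantile_unchecked(
        a, q, axis, out, overwrite_input, method, keepdims, weights)
    return _ureduce(a,
                    func=_quantile_ureduce_func,
    ...<5 lines>...
                    overwrite_input=overwrite_input,
                    method=method)
    r = func(a, **kwargs)
    result = _quantile(arr,
                       quantiles=q,
    ...<2 lines>...
                       out=out,
                       weights=wgt)
    slices_having_nans = np.isnan(arr[-1, ...])
                                  ~~~^^^^^^^^^
IndexError: index -1 is out of bounds for axis 0 with size 0
```

Some bins are out of this wrist view, so I will use the top camera instead.

```bash
python3 - <<'E'
from h import *
p,d=manip.snapshot('top');X=cloud(d,manip.camera_model('top'))
B=dict(red=(.472,.224),black=(.584,.234),blue=(.593,.121),yellow=(.481,.112),lid=(.467,-.208),knob=(.437,-.081))
for k,(x,y) in B.items():
    m=(d>0)&(X[...,2]>(.014 if k not in('lid','knob') else .008))&(X[...,2]<.06)&(np.hypot(X[...,0]-x,X[...,1]-y)<.042);Q=X[m]
    if len(Q)<5: print(k,'none');continue
    a,b=np.percentile(Q,[1,99],axis=0);print(k,len(Q),((a+b)/2-[x,y,0])[:2].round(4),(b-a)[:2].round(3),'ztop',b[2].round(4))
q,_=manip.snapshot('scene');save('s2.png',cv2.resize(q[90:280,90:360],(800,563)))
E
```

```text
red 173 [0.0005 0.0006] [0.055 0.055] ztop 0.0247
black 287 [ 0.0008 -0.0005] [0.053 0.053] ztop 0.0418
blue 50 [-0.0001  0.015 ] [0.039 0.014] ztop 0.0437
yellow 21 [-0.007  0.011] [0.025 0.02 ] ztop 0.0352
lid 292 [-0.0023 -0.0002] [0.053 0.053] ztop 0.0173
knob 215 [-0.0016  0.0005] [0.043 0.043] ztop 0.0342
```

View pics/s2.png

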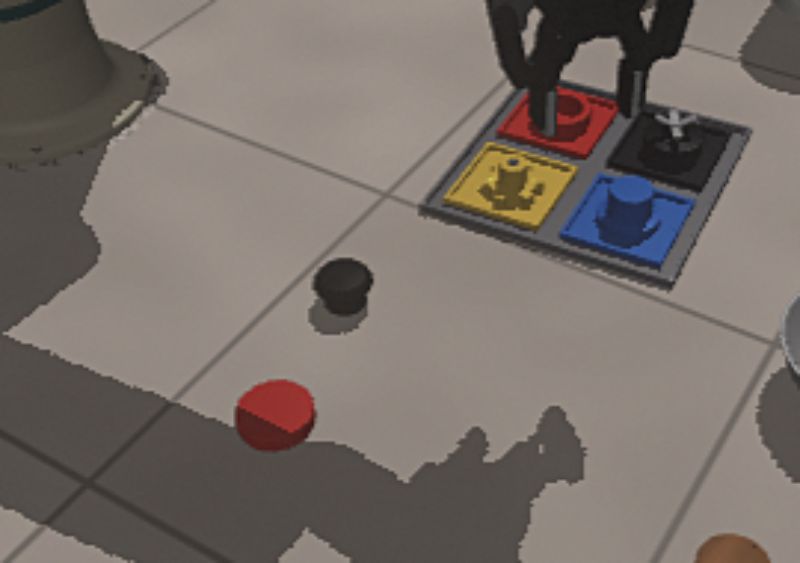

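The scene view shows all four parts flat in their bins, with the lid and knob unmoved. The arm hides blue and yellow from the top camera, so I will check those two from the scene depth and hand in if they pass.

```bash
python3 - <<'E'
from h import *
p,d=manip.snapshot('scene');X=cloud(d,manip.camera_model('scene'));ok=1
for k,(x,y),h in (('blue',(.593,.121),.039),('yellow',(.481,.112),.035)):
    m=(d>0)&(X[...,2]>h-.005)&(X[...,2]<.06)&(np.hypot(X[...,0]-x,X[...,1]-y)<.042);Q=X[m]
    a,b=np.percentile(Q,[1,99],axis=0);c=((a+b)/2-[x,y,0])[:2];print(k,len(Q),c.round(4),(b-a).round(3),b[2].round(4));ok&=bool(max(abs(c))<.011 and abs(b[2]-h)<.004)
if ok: print(manip.close_job())
E
```

```text
blue 128 [-0.0012  0.0006] [0.036 0.035 0.006] 0.04
yellow 58 [ 0.0026 -0.005 ] [0.024 0.025 0.005] 0.0357
the job is handed in; nothing more can be done
None
```

All four parts are set down flat in their own-coloured bins, each within about 5 mm of centre; the jar lid and pan knob were left where they were, and the job is handed in (no verdict was returned).

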